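# Close a pocket meter's housing on its dowels and hold it pressed

### The arm

A 7-joint arm with a two-finger parallel gripper is mounted at the origin on the work surface. World frame = base frame: x ahead of the robot, y to its left, z up, the work surface at z = 0. Lengths are in m, angles in rad, forces in N, time in s.
With the tool pointing down it reaches from about 0.4 to 0.85 m from the base axis. Payload 4.5 kg.
Tool frame: the origin (TCP) lies midway between the tips of the shut fingers; the grasp point (between the pads) lies 19 mm behind it (r.tcp_to_grasp is the distance from the TCP to the grasp point, in m); z points along the fingers, y is the line along which they close (so a half turn about z gives the same grasp; the last joint's range is limited). The gripper opens to 85 mm and grips with 20 to 120 N. Pads are 22 mm wide; open, the fingers measure 114 mm over their backs; the gripper's body (76 mm by 85 mm) begins 54 mm behind the grasp point. The pads swing forward as they close: fully open they stand 13 mm farther back than shut.
Start: joints at [-1.156, 0.689, -0.195, 1.565, 0.157, 0.902, -0.215], TCP at [0.232, 0.58, 0.231] pointing down, gripper open.
Joint ranges: [-3.01, 3.01], [-0.46, 2.08], [-1.47, 1.51], [0.13, 2.56], [-1, 4.14], [0.04, 2.09], [-2.66, 2.66]. Speed limits (rad/s): [2.57, 2.57, 3.14, 3.14, 3.14, 3.14, 3.14].

### API

Orientations are given as a unit quaternion [x, y, z, w].
In Python, from cell import r, grip, solve_ik, viewer, job_done, status gives the robot as it stands. Calls block until the motion is done:
- r.move_ptp(position, orientation): joint-space move of the TCP to a pose.
- r.move_l(position, frame=None, rate=0.15): straight line of the TCP; frame=None keeps the orientation; rate is the mean speed in m/s.
- r.goto_joints(angles): joint-space move.
- grip(opening, squeeze=None): finger opening in m; squeeze is the grip in N (None keeps the last); returns when the fingers have stopped.
- r.wait(seconds).
- solve_ik(position, orientation): joint angles nearest the present ones, or None.
- viewer.camera(name): name is "scene" or "top"; returns the picture (400x640x3 uint8, red, green, blue); there is no depth.
- viewer.camera_info(name): a dict with "fov_y" (degrees; the focal length in pixels is half the picture's height over the tangent of half this angle, whatever the lens; pixels are square), "cx", "cy" (the principal point, pixels), "T" (4x4, takes a point from camera to world coordinates). Camera axes: x right, y up, looking along -z (the intrinsics and any distortion apply to the point x, -y, -z); pixel columns grow to the right and rows downward; lengths in m; the calibration is good to about 2 mm. A picture is of the moment at which its call begins. camera_info takes no time and is no camera call.
A pose or a line that the arm cannot do raises r.IKError and nothing moves.
- job_done(): hands the job in; it is judged then, once.
Readings, each from a call of its own:
- status.current_time_s(): time.
- status.current_q(): joint angles.
- status.current_qvel(): joint speeds.
- status.current_tau(): joint torques, N m.
- status.current_position(): TCP position.
- status.current_tool_rot(): TCP orientation.
- status.current_contact_force(): force on the tool from outside, world axes, zero at the start.
- status.current_torque(): the same for the moment, N m.
- status.current_gripper_width(): finger opening in m.
- status.current_grip_force(): force on a finger pad.
Only numpy, scipy, OpenCV 4.12 (cv2) and the standard library are available. Lean on these libraries where they do the work, as an engineer would, in place of code of your own. Each camera call takes 0.05 s, during which the arm holds its last target. There are 200 camera calls.

### The job

Lift the blue lid of the grey parts case all the way open until it rests on its stop, then take the meter's orange front cover out of the case and seat it fully on the two dowels of the black back cover in the sprung nest, with its display end over the dowel that stands nearer the edge. Press the closed housing down with the gripper until the nest has sunk at least 6 mm, about half its travel, and finish while still holding it pressed there, as the glue needs pressure. The lid stays open, and the other things on the bench are left where they are.

Things in the scene. Friction and masses are not known exactly. Their poses are not given: they have to be found in the camera images.
- case: grey plastic parts case fixed to the bench, 160 (x) x 200 (y) x 55 mm high, walls and floor 6 mm, with a blue lid; origin under its centre, its hinge along its +x top edge, the lid's pull in front of its -x edge
- lid (a joint): angle of the blue case lid: 0 shut, grows as it is lifted, 1.85 rad on its stop, leaning back a little past upright, its pull then 240 mm above the bench. It weighs 150 g, swings freely, falls shut by itself if let go before upright and falls back on to its stop if let go beyond about 1.65
- lid_hinge (a point): middle of the lid's hinge line, 55.5 mm above the bench; the hinge line runs along the case's y axis. The frame turns with the lid; shut, its axes are the case's
- lid_tab (a point): centre of the lid's yellow pull: a cylinder 14 mm across, 18 mm long, lying along the case's y axis on a 10 mm wide neck; 24 mm out from the lid's front edge, 184 mm from the hinge line and 4 mm above it (lid shut, 8 mm thick). Pinched from above across its two ends (18 mm) it turns between the finger pads, so the hand can stay pointing down while the lid swings up
- cover: orange front cover of a pocket meter, 96 (x) x 46 (y) x 28 mm high, 100 g, face up on the case floor (6 mm above the bench); grey display at its +x end, round dial towards -x. Origin: centre of its flat underside, z up. Underside has two blind holes 10.5 mm across, 12 mm deep, 2 mm chamfers, on its centre line at x = +34 and -22 mm. Grip its long sides along y (46 mm)
- jig: aluminium base of the sprung nest, 150 (x) x 100 (y) x 18 mm, fixed to the bench; origin under its centre. It carries the nest plate (116 x 56 x 5 mm, underside 31 mm above the bench) with the back cover on it
- nest_mate (a point): centre of the flat top face of the black back cover (96 x 46 x 12 mm, green circuit board) in the sprung nest; 48 mm above the bench unpressed, z up. Two steel dowels, 8 mm across, 9 mm tall, tapered to 4 mm over the last 3 mm, stand on its centre line at x = +34 and -22 mm. Closed, the front cover's origin is at this point, x axes the same way (display at +x); it does not fit the other way
- nest (a joint): how far the sprung nest has been pushed down (m): 0 up, 0.012 bottomed. Springs of 1.2 N/mm with a little preload: about 2 N starts it moving, 6 mm takes about 9 N and the stop about 16 N
- driver: red-handled screwdriver, 160 mm long, lying along its x axis; origin under its middle. Not part of the job, to be left where it is
- flux: small amber flux jar with black cap, 44 mm across, 45 mm tall; origin under its centre. Not part of the job, to be left where it is
- spool: steel-coloured solder spool, 54 mm across, 36 mm tall; origin under its centre. Not part of the job, to be left where it is
- phone: black phone with blue screen, 72 x 148 x 8 mm, lying flat; origin under its centre. Not part of the job, to be left where it is
- screws: small steel screw dish, 60 mm across, 22 mm tall; origin under its centre. Not part of the job, to be left where it is
- battery: white flat battery pack, 40 x 60 x 12 mm; origin under its centre. Not part of the job, to be left where it is
- brush: cleaning brush, 160 mm long, lying along its x axis; origin under its middle. Not part of the job, to be left where it is
Things that resemble listed ones, but are neither listed nor needed, are in the scene too. Of the things like the jig, leave any that is red; of the rest the smaller one is meant.

How it is judged:
By the outcome, as a careful person would: the job done as asked, in the order asked, and still so for the second after the job is handed in, while the arm keeps its last pose, push and grip.
It also fails if it takes over 64 s, if anything falls off the work surface, if the arm or the gripper's body presses on something with over 40 N, if the wrist force passes 120 N, or if a joint passes its speed limit or range.

## Working session

There is one attempt and no reset: what is moved stays moved. The work goes in short steps, each a Python script; the robot and the scene stay as the last script left them, time stands still between calls to the robot, and variables do not carry over. Pictures are saved under pics/ and viewed, at most 10 in all, crops included, and the job is handed in when it is done.

```bash
ls; mkdir -p pics; python3 - <<'E'
from cell import r, grip, solve_ik, viewer, job_done, status
import cv2, numpy as np
for n in("scene","top"):
    im=viewer.camera(n); cv2.imwrite(f"pics/{n}0.png",im[:,:,::-1]); i=viewer.camera_info(n); print({k:(np.round(v,4).tolist() if k=='T' else v) for k,v in i.items()})
print(status.current_time_s(),status.current_position(),status.current_tool_rot(),r.tcp_to_grasp)
E
```

```text
pics
{'fov_y': 46.20887713330143, 'cx': 325.7846592833529, 'cy': 204.37997174760005, 'T': [[-0.8055, -0.4902, 0.3329, 0.9355], [0.5924, -0.6769, 0.4368, 0.5278], [0.0112, 0.5491, 0.8357, 1.0167], [0.0, 0.0, 0.0, 1.0]]}
{'fov_y': 55.610976429845586, 'cx': 321.59411400265884, 'cy': 203.97579658598832, 'T': [[-0.0147, 0.9858, -0.1675, 0.38], [-0.9998, -0.0125, 0.0139, 0.0182], [0.0116, 0.1676, 0.9858, 1.0861], [0.0, 0.0, 0.0, 1.0]]}
0.1 [0.23213059 0.57965841 0.23054896] [ 1.89232462e-01  9.81931958e-01 -8.34554305e-04 -9.00124337e-05] 0.0187
```

View pics/scene0.png

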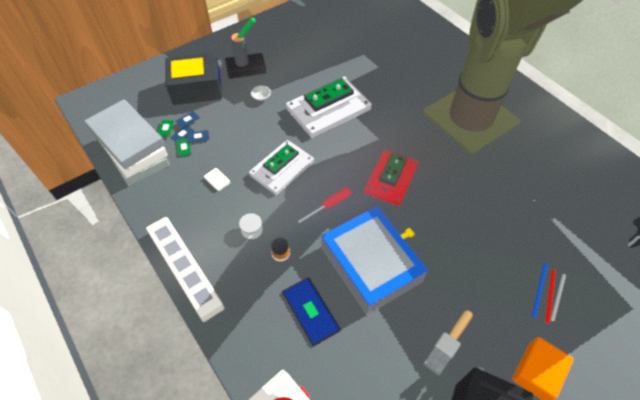

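View pics/top0.png

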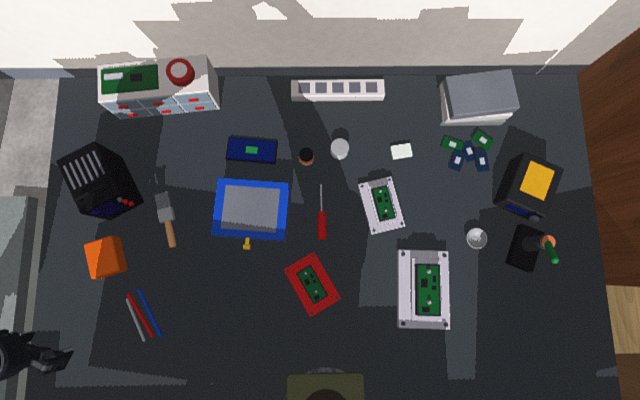

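The smaller white jig is at about top (381,205), scene (281,166). The case is at top (250,210) with its yellow pull at (247,243). I'll enlarge these.

```bash
cat > h.py <<'E'
from cell import r, grip, solve_ik, viewer, job_done, status
import cv2, numpy as np
from scipy.spatial.transform import Rotation as R
def ray(n,uv):
    i=viewer.camera_info(n); f=200/np.tan(np.radians(i['fov_y']/2)); T=np.array(i['T'])
    return T[:3,3], T[:3,:3]@np.array([(uv[0]-i['cx'])/f,-(uv[1]-i['cy'])/f,-1])
def onz(n,uv,z):
    o,d=ray(n,uv); return o+d*(z-o[2])/d[2]
def proj(n,p):
    i=viewer.camera_info(n); f=200/np.tan(np.radians(i['fov_y']/2)); T=np.array(i['T'])
    c=T[:3,:3].T@(np.array(p)-T[:3,3]); return np.array([i['cx']+f*c[0]/-c[2],i['cy']+f*c[1]/c[2]])
def tri(a,b):
    A=[];B=[]
    for n,uv in(("top",a),("scene",b)):
        o,d=ray(n,uv); d/=np.linalg.norm(d); M=np.eye(3)-np.outer(d,d); A.append(M);B.append(M@o)
    A=np.vstack(A);B=np.hstack(B); x=np.linalg.lstsq(A,B,rcond=None)[0]
    return x, np.linalg.norm(A@x-B)
def quat(yaw):  # tool down, tool y at yaw+90deg (tool x along yaw)
    return (R.from_euler('z',yaw)*R.from_euler('x',np.pi)).as_quat()
def snap(n,f=None):
    im=viewer.camera(n)
    if f: cv2.imwrite(f,im[:,:,::-1])
    return im
E
python3 - <<'E'
from h import *
out=[]
for n,(u,v) in (("top",(381,205)),("scene",(281,166)),("top",(250,215)),("scene",(375,255))):
    im=cv2.imread(f"pics/{n}0.png"); w,h=(50,37) if u in(381,281) else (66,49)
    c=im[v-h:v+h,u-w:u+w]; out.append(cv2.resize(c,(400,296),interpolation=cv2.INTER_CUBIC))
cv2.imwrite("pics/crop1.png",np.vstack([np.hstack(out[:2]),np.hstack(out[2:])]))
for n in("top","scene"):
    im=cv2.imread(f"pics/{n}0.png"); hsv=cv2.cvtColor(im,cv2.COLOR_BGR2HSV)
    for nm,lo,hi in(("blue",(100,150,60),(125,255,255)),("yel",(20,150,120),(35,255,255)),("white",(0,0,150),(180,50,255)),("green",(50,100,40),(85,255,255))):
        m=cv2.inRange(hsv,lo,hi); k,l,s,c=cv2.connectedComponentsWithStats(m)
        print(n,nm,[(s[j][:5].tolist(),c[j].round(1).tolist()) for j in range(1,k) if s[j][4]>(20 if nm=="yel" else 120)])
E
```

```text
top blue [([227, 137, 49, 25, 904], [251.0, 149.1]), ([449, 141, 26, 30, 209], [461.3, 156.6]), ([475, 152, 14, 19, 131], [481.5, 161.1]), ([211, 177, 79, 64, 1846], [250.4, 209.0]), ([137, 287, 26, 50, 222], [149.2, 312.0])]
top yel [([520, 161, 34, 39, 821], [536.8, 180.0]), ([243, 238, 7, 12, 56], [246.3, 243.9])]
top white [([0, 0, 640, 113, 41228], [308.5, 32.4]), ([171, 63, 16, 14, 166], [178.3, 69.5]), ([158, 74, 61, 40, 1009], [191.1, 96.2]), ([0, 78, 59, 118, 4834], [28.0, 133.1]), ([298, 79, 87, 23, 1236], [344.9, 90.6]), ([445, 98, 68, 26, 402], [479.9, 117.4]), ([331, 139, 18, 21, 272], [339.7, 148.2]), ([391, 143, 22, 17, 280], [401.1, 150.8]), ([358, 176, 47, 59, 989], [380.2, 209.5]), ([467, 228, 16, 12, 132], [474.5, 233.5]), ([399, 250, 51, 80, 1743], [421.6, 289.5])]
top green [([101, 65, 57, 29, 1079], [130.4, 79.5]), ([471, 130, 23, 21, 199], [482.3, 139.9]), ([441, 136, 23, 16, 185], [451.4, 143.5]), ([373, 186, 21, 34, 385], [383.2, 202.9]), ([545, 241, 14, 23, 178], [551.3, 252.7]), ([418, 265, 22, 50, 861], [428.2, 289.6]), ([298, 267, 29, 36, 417], [311.8, 28
[... 556 characters left out ...]
, 135, 230, 265, 35068], [86.6, 302.7]), ([249, 139, 67, 57, 1447], [281.8, 168.4]), ([203, 167, 28, 25, 391], [217.0, 178.7]), ([238, 212, 25, 27, 522], [250.3, 224.8]), ([146, 216, 78, 106, 2946], [184.8, 267.9]), ([336, 218, 72, 72, 2650], [371.5, 253.6]), ([554, 219, 86, 171, 2585], [617.2, 316.7]), ([551, 275, 14, 46, 136], [557.7, 298.4]), ([436, 333, 24, 25, 345], [447.7, 344.8]), ([248, 369, 63, 31, 998], [279.8, 388.0])]
scene green [([238, 17, 18, 21, 162], [246.7, 27.0]), ([306, 79, 45, 28, 530], [328.0, 92.4]), ([158, 120, 16, 16, 159], [165.6, 127.4]), ([176, 138, 15, 19, 173], [183.3, 147.4]), ([265, 145, 32, 26, 329], [280.1, 157.8]), ([303, 302, 15, 16, 137], [310.4, 309.2])]
```

View pics/crop1.png

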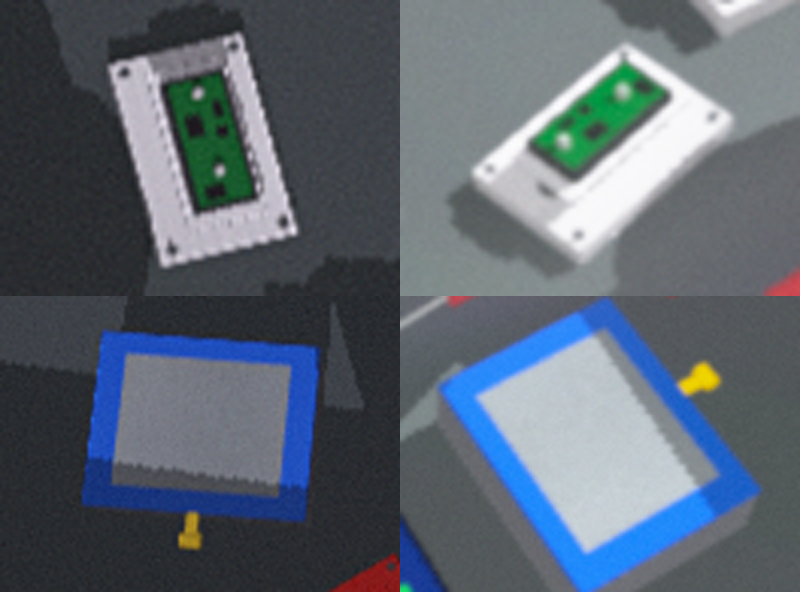

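```bash
python3 - <<'E'
from h import *
def m(n,lo,hi,box):
    im=cv2.imread(f"pics/{n}0.png"); k=cv2.inRange(cv2.cvtColor(im,cv2.COLOR_BGR2HSV),lo,hi); o=np.zeros_like(k); u,v,w,h=box; o[v:v+h,u:u+w]=k[v:v+h,u:u+w]; return o
def quadz(n,mask,z,eps=.04):
    c=max(cv2.findContours(mask,cv2.RETR_EXTERNAL,cv2.CHAIN_APPROX_NONE)[0],key=cv2.contourArea)
    P=np.array([onz(n,p[0],z)[:2]*1000 for p in c],np.float32); return cv2.minAreaRect(P),cv2.boxPoints(cv2.minAreaRect(P)).round(0).tolist()
print("lid top",quadz("top",m("top",(100,150,60),(125,255,255),(205,172,90,72)),.0635))
print("lid sc",quadz("scene",m("scene",(100,150,60),(125,255,255),(315,200,120,110)),.0635))
for n,b in(("top",(368,180,32,45)),("scene",(260,140,42,36))):
    print("board",n,quadz(n,m(n,(50,100,40),(85,255,255),b),.048))
    im=cv2.imread(f"pics/{n}0.png").astype(int); g=m(n,(50,100,40),(85,255,255),b)
    c=max(cv2.findContours(g,0,1)[0],key=cv2.contourArea); f=np.zeros_like(g); cv2.fillPoly(f,[cv2.convexHull(c)],255); f=cv2.erode(f,np.ones((3,3)))
    w=(np.clip(im[:,:,2]-70,0,None)*(f>0)); k,l,s,cc=cv2.connectedComponentsWithStats((w>0).astype(np.uint8))
    for j in range(1,k):
        y,x=np.where(l==j); ww=w[y,x]; 
        if ww.sum()>80:
            uv=((x*ww).sum()/ww.sum(),(y*ww).sum()/ww.sum()); print("  dowel",np.round(uv,2),s[j][4],onz(n,uv,.0525).round(4))
for n,b in(("top",(240,235,14,20)),("scene",(398,224,20,18))):
    k=m(n,(20,150,90),(35,255,255),b); y,x=np.where(k); print("tab",n,onz(n,(x.mean(),y.mean()),.0595).round(4)); print(quadz(n,k,.0595))
print(tri((246.3,243.9),(407.8,233.1)))
print(tri((380,191),(272,164)),tri((385.6,210),(286.6,151.3)))
E
```

```text
lid top (((544.7694702148438, 198.11953735351562), (200.6397247314453, 161.12388610839844), 84.92739868164062), [[456.0, 105.0], [616.0, 91.0], [634.0, 291.0], [473.0, 305.0]])
lid sc (((545.6231079101562, 197.9041748046875), (201.1887664794922, 160.4026336669922), 84.96453857421875), [[457.0, 105.0], [617.0, 91.0], [634.0, 291.0], [475.0, 305.0]])
board top (((558.3785400390625, -167.49917602539062), (89.15432739257812, 39.548030853271484), 13.260029792785645), [[510.0, -158.0], [520.0, -197.0], [606.0, -177.0], [597.0, -138.0]])
  dowel [379.98 190.95] 9 [ 0.5904 -0.1597  0.0525]
  dowel [385.53 210.16] 8 [ 0.5361 -0.1728  0.0525]
board scene (((559.2029418945312, -168.34030151367188), (88.4837417602539, 38.260955810546875), 13.255181312561035), [[512.0, -160.0], [521.0, -197.0], [607.0, -177.0], [598.0, -140.0]])
  dowel [286.28 151.29] 19 [ 0.5364 -0.1737  0.0525]
  dowel [271.54 163.79] 19 [ 0.5909 -0.1611  0.0525]
tab top [0.4474 0.2076 0.0595]
(((449.0213623046875, 208.70892333984375), (29.781776428222656, 16.096973419189453), 0.9933227300643921), [[434.0, 216.0], [434.0, 200.0], [464.0, 201.0], [464.0, 217.0]])
tab scene [0.4457 0.206  0.0595]
(((447.856201171875, 206.40089416503906), (28.05156707763672, 22.492944717407227), 1.3234752416610718), [[434.0, 217.0], [434.0, 195.0], [462.0, 195.0], [462.0, 218.0]])
(array([0.44773648, 0.20718694, 0.06347809]), np.float64(5.833853272705189e-05))
(array([ 0.59025018, -0.15973371,  0.05250915]), np.float64(4.2736924197669036e-05)) (array([ 0.53620751, -0.17270557,  0.05338146]), np.float64(0.0003277604414304456))
```

```bash
cat >> h.py <<'E'
CY=np.radians(-5.05); CC=np.array([.5452,.198]); CX=np.array([np.cos(CY),np.sin(CY)])
NY=np.radians(13.26); NC=np.array([.5581,-.168])
def tab(th):
    h=CC+.080*CX; x=-.184*np.cos(th)+.004*np.sin(th); z=.184*np.sin(th)+.004*np.cos(th)
    return np.array([*(h+x*CX),.0555+z])
G=np.array([0,0,.0187])
E
python3 - <<'E'
from h import *
q=quat(np.pi+CY); p=tab(0)-G-[0,0,.001]
for th in np.linspace(0,1.85,8): print(np.round(solve_ik(tab(th)-G,q),2))
print(p, solve_ik(p+[0,0,.09],q))
r.move_ptp(p+[0,0,.09],q); grip(.045); r.move_l(p); grip(.0,30)
print(status.current_time_s(),status.current_gripper_width(),status.current_grip_force(),status.current_position(),status.current_contact_force())
snap("scene","pics/s1.png")
E
```

```text
[-0.45  0.86 -0.14  2.11  0.53  0.21  0.43]
[-0.39  0.77 -0.21  2.07  0.46  0.34  0.5 ]
[-0.33  0.71 -0.28  1.99  0.39  0.49  0.59]
[-0.28  0.67 -0.32  1.88  0.33  0.63  0.68]
[-0.24  0.67 -0.33  1.75  0.3   0.76  0.76]
[-0.21  0.7  -0.33  1.61  0.28  0.88  0.83]
[-0.19  0.76 -0.33  1.46  0.28  0.97  0.89]
[-0.18  0.83 -0.33  1.31  0.28  1.05  0.93]
[0.4416037  0.20715461 0.0398    ] [-0.37032256  0.69201352 -0.26107165  2.06448632  0.40339966  0.43297113
  0.53983783]
3.2917 0.017037041833772054 31.003394722938538 [0.44212512 0.20693159 0.04065255] [ 0.98219223 -1.84071872  6.04391376]
```

```bash
python3 - <<'E'
from h import *
d=-G-[0,0,.0005]
for i,th in enumerate(np.linspace(0,1.86,13)[1:]):
    r.move_l(tab(th)+d,rate=.13)
    if i%3==2: print(round(th,2),status.current_time_s(),status.current_gripper_width(),status.current_contact_force().round(1))
print(status.current_position(),tab(1.85)+d)
grip(.045); r.move_l(tab(1.86)+d+[0,0,.06]); r.wait(.3)
q=quat(np.pi+CY); 
snap("scene","pics/s2.png"); snap("top","pics/t2.png"); print(status.current_time_s())
im=np.hstack([cv2.imread("pics/s2.png")[140:360,250:450],cv2.imread("pics/t2.png")[110:330,180:380]])
cv2.imwrite("pics/c2.png",cv2.resize(im,(800,440),interpolation=cv2.INTER_CUBIC))
E
```

```text
0.46 4.45 0.017423391969740187 [ 1.2 -0.6 -2.3]
0.93 5.55 0.017380105776636005 [-2.  -0.8 -0.2]
1.4 6.65 0.01717698282320567 [-1.6 -4.8  2.1]
1.86 7.75 0.017133742907447996 [ 0.5 -5.4  4.3]
[0.68098868 0.18561173 0.21178378] [0.6792314  0.1861559  0.21207228]
9.0833
```

View pics/c2.png

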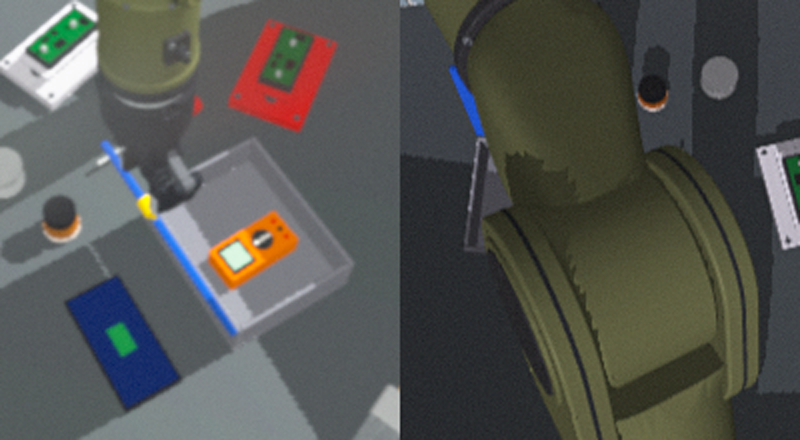

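Scene view: the lid stands open at its stop and the cover lies in the case at scene ≈(376,265), with its display toward the lower left (+x, case hinge side). I'll move the arm aside to measure it in both views.

```bash
python3 - <<'E'
from h import *
r.move_l([.5,.0,.28],rate=.3); r.move_l([.45,-.2,.28],rate=.3)
cov={}
for n in("scene","top"):
    im=snap(n,f"pics/{n}3.png"); hsv=cv2.cvtColor(im,cv2.COLOR_RGB2HSV)
    k=cv2.inRange(hsv,(5,150,90),(20,255,255))
    c,bx=[proj(n,[*CC,.02]),None]; o=np.zeros_like(k); u,v=c.astype(int); o[v-40:v+40,u-45:u+45]=k[v-40:v+40,u-45:u+45]
    cs=[x for x in cv2.findContours(o,0,1)[0] if cv2.contourArea(x)>30]; print(n,[cv2.contourArea(x) for x in cs])
    C=max(cs,key=cv2.contourArea); hull=cv2.convexHull(np.vstack(cs) if 0 else C)
    P=np.array([onz(n,p[0],.034)[:2]*1000 for p in hull],np.float32); print(cv2.minAreaRect(P),cv2.boxPoints(cv2.minAreaRect(P)).round().tolist())
    f=np.zeros_like(k); cv2.fillPoly(f,[hull],255); y,x=np.where((f>0)&(k==0)&(hsv[:,:,2]>110)&(hsv[:,:,1]<130)); print("light",len(x),onz(n,(np.median(x),np.median(y)),.034))
a=cv2.imread("pics/scene3.png")[200:320,300:440]; b=cv2.imread("pics/top3.png")[150:270,180:320]
cv2.imwrite("pics/c3.png",cv2.resize(np.hstack([a,b]),(798,342),interpolation=cv2.INTER_CUBIC)); print(status.current_time_s())
E
```

```text
scene [876.0]
((547.9310302734375, 215.87013244628906), (54.37327194213867, 104.31538391113281), 87.93509674072266) [[495.0, 191.0], [599.0, 187.0], [601.0, 241.0], [497.0, 245.0]]
light 222 [0.56404107 0.21003157 0.034     ]
top [560.5]
((541.8564453125, 212.04725646972656), (49.84230422973633, 96.25282287597656), 89.22965240478516) [[493.0, 188.0], [590.0, 186.0], [590.0, 236.0], [494.0, 238.0]]
light 95 [0.56710106 0.2156196  0.034     ]
11.0333
```

View pics/c3.png

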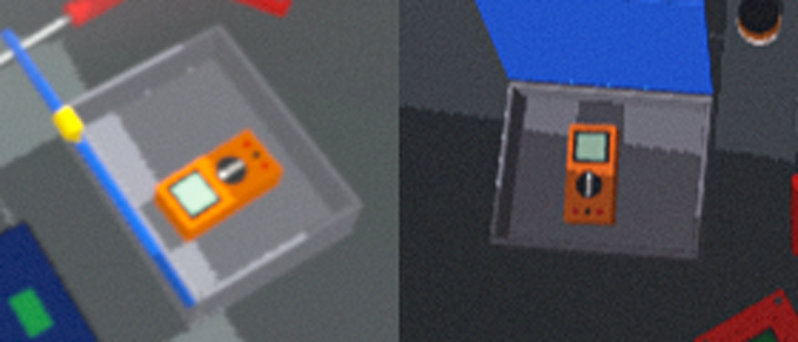

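Both views agree after correcting for the visible sides: the cover centre is about (0.543, 0.2135), yaw about -1°, display toward +x. I'll pick it up now.

```bash
python3 - <<'E'
from h import *
q=quat(np.pi-np.radians(1)); q2=quat(np.pi-np.radians(1)*0+NY)
for p,qq in(([.543,.2133,.2],q),([.543,.2133,.006],q),([*NC,.12],q2),([*NC,.04],q2)):
    print(np.round(solve_ik(p,qq),2))
grip(.085,60); r.move_ptp([.543,.2133,.2],q)
grip(.066); r.move_l([.543,.2133,.03]); r.move_l([.543,.2133,.006],rate=.05)
print(status.current_position(),status.current_contact_force().round(1))
grip(0,60); print(status.current_gripper_width(),status.current_grip_force(),status.current_position())
r.move_l([.543,.2133,.12]); r.wait(.2); print(status.current_gripper_width(),status.current_contact_force().round(1),status.current_time_s())
a=snap("scene")[150:330,280:460]; b=snap("top")[110:290,180:360]
cv2.imwrite("pics/c4.png",cv2.resize(np.hstack([a,b])[:,:,::-1],(800,400),interpolation=cv2.INTER_CUBIC))
E
```

```text
[-0.22  0.69 -0.41  1.72  0.36  0.8   0.76]
[-0.33  0.98 -0.22  1.82  0.49  0.4   0.65]
[ 0.45  0.81 -0.41  1.78  0.5   0.65  1.55]
[ 0.41  0.93 -0.34  1.82  0.59  0.5   1.47]
[0.54288273 0.2133125  0.00576366] [ 0.9  0.  -0.3]
0.04490523745662938 62.12982013821602 [0.54338601 0.2135304  0.00649218]
0.044934025160583264 [ 0.5 -0.9 -1.3] 16.7583
```

View pics/c4.png

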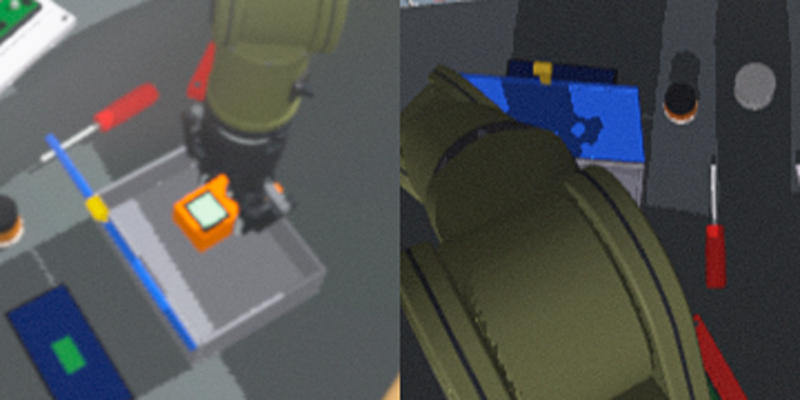

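The cover is held level, with its display toward +x (scene crop ≈(208,210)). Next I'll carry it to the nest and lower it in steps while watching the force.

```bash
python3 - <<'E'
from h import *
q2=quat(np.pi+NY)
r.move_l([.543,.10,.14],rate=.25); r.move_ptp([*NC,.13],q2); r.move_l([*NC,.066]); r.wait(.3)
f0=status.current_contact_force(); print(f0.round(2))
a=snap("scene")[90:220,210:370]; cv2.imwrite("pics/c5.png",cv2.resize(a[:,:,::-1],(640,520),interpolation=cv2.INTER_CUBIC))
for z in(.060,.056,.053,.051,.049,.0475):
    r.move_l([*NC,z],rate=.03); f=status.current_contact_force()-f0; print(z,status.current_position().round(4),f.round(1),round(status.current_gripper_width(),4))
    if f[2]>8 and z>.05: print("early contact");break
print(status.current_time_s())
b=snap("scene")[90:220,210:370]; cv2.imwrite("pics/c5.png",cv2.resize(np.hstack([a,b])[:,:,::-1],(800,325),interpolation=cv2.INTER_CUBIC))
E
```

```text
[-0.46  0.48 -0.44]
0.06 [ 0.5578 -0.168   0.0596] [-0.1 -0.6 -0.8] 0.0452
0.056 [ 0.5579 -0.168   0.0557] [ 1.5 -0.1 -1.1] 0.0451
0.053 [ 0.5579 -0.168   0.0528] [ 0.5  0.1 -0.7] 0.0452
0.051 [ 0.558  -0.168   0.0509] [-0.7 -0.1 -0.9] 0.0448
0.049 [ 0.558  -0.168   0.0489] [-0.  -1.  -1.2] 0.045
0.0475 [ 0.5582 -0.168   0.0477] [-0.3 -0.   2.9] 0.0452
21.0667
```

View pics/c5.png

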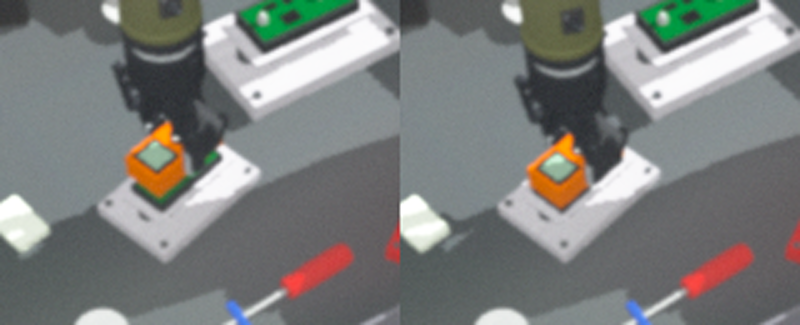

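It slid over both dowels without resistance and met the back cover at z ≈ 0.048, so it is seated. Now I'll press.

```bash
python3 - <<'E'
from h import *
for z in(.044,.041,.0385):
    r.move_l([*NC,z],rate=.03); r.wait(.3); print(z,status.current_position().round(4),status.current_contact_force().round(1),round(status.current_gripper_width(),4))
r.wait(1); print(status.current_position().round(4),status.current_contact_force().round(1),status.current_time_s())
a=snap("scene")[90:340,210:460]; b=snap("top")[100:350,190:440]; cv2.imwrite("pics/c6.png",cv2.resize(np.hstack([a,b])[:,:,::-1],(800,400),interpolation=cv2.INTER_CUBIC))
E
```

```text
0.044 [ 0.5583 -0.1681  0.0445] [-1.1  0.6  4.7] 0.0451
0.041 [ 0.5583 -0.1681  0.0419] [-2.2  0.1  9.1] 0.0449
0.0385 [ 0.5583 -0.168   0.0396] [-2.7  1.1 12.1] 0.0445
[ 0.5583 -0.168   0.0397] [-3.   0.1 11.8] 23.7833
```

View pics/c6.png

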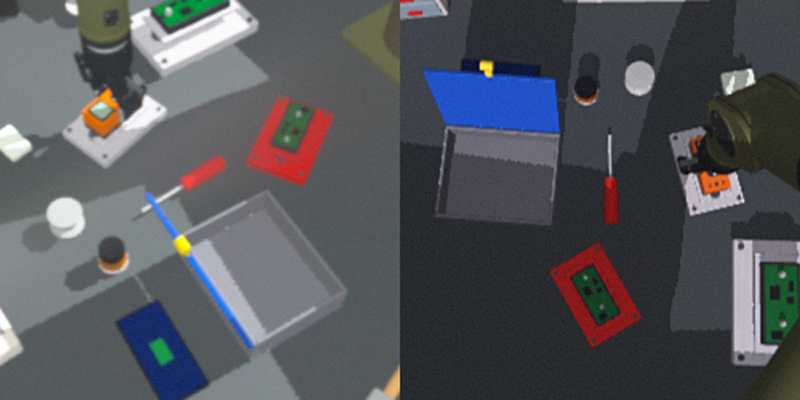

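The lid is open, the cover is closed on the nest with its display at the edge-dowel end, and about 12 N matches roughly 8 mm of sink. Nothing else has moved, so I'm handing in.

```bash
python3 -c "
from h import *
print(job_done())"
```

```text
the job is handed in; nothing more can be done
None
```

The job is handed in at about 24 s: the lid is open on its stop, the front cover is seated on both dowels with its display over the dowel nearer the edge, and the gripper is holding the nest about 8 mm down at about 12 N.

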